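Clamp the test specimen: nut by hand, then spanner, then prime the trip

ROBOT

A 7-joint arm with a two-finger parallel gripper is mounted at the origin on the work surface. World frame = base frame: x ahead of the robot, y to its left, z up, the work surface at z = 0. Lengths are in m, angles in rad, forces in N, time in s.
With the tool pointing down it reaches from about 0.4 to 0.9 m from the base axis. Payload 5.6 kg.
Tool frame: the origin (TCP) lies midway between the tips of the shut fingers; the grasp point (between the pads) lies 19 mm behind it; x points along the fingers, y is the direction in which the jaws open and shut, and the axes are right-handed (so a half turn about x gives the same grasp; the last joint's range is limited). The gripper opens to 92 mm and grips with 3 to 60 N. Pads are 20 mm wide; open, the fingers measure 128 mm over their backs; the gripper's body (75 mm by 189 mm) begins 69 mm behind the grasp point.
Start: joints at [-0.043, 0.468, -0.012, 1.603, 0.006, 1.071, -0.056], TCP at [0.65, -0, 0.215] pointing down, gripper open.
Joint ranges: [-2.53, 2.53], [-0.31, 2.02], [-1.57, 1.55], [0.28, 2.44], [-1.29, 4.43], [0.15, 1.84], [-2.92, 2.92]. Speed limits (rad/s): [2.57, 2.57, 3.14, 3.14, 3.14, 3.14, 3.14].

INTERFACE

Orientations are given as a unit quaternion [w, x, y, z].
In Python, from cell import manip, viewer gives the robot as it stands. The module is installed in compiled form; this text tells all that it offers. Calls block until the motion is done:
- manip.move_ptp(position, orientation): joint-space move of the TCP to a pose.
- manip.servo_line(position, feed=0.15, frame=None): straight line of the TCP; frame=None keeps the orientation; feed is the mean speed in m/s.
- manip.movej(angles): joint-space move.
- manip.grip(opening, strength=None): finger opening in m; strength is the grip in N (None keeps the last); returns when the fingers have stopped.
- manip.wait(seconds).
- manip.ik(position, orientation): joint angles nearest the present ones, or None.
- manip.get_obs(): the state.
- viewer.capture(name): name is "scene" or "side" or "wrist"; returns the picture (420x560x3 uint8, red, green, blue); there is no depth.
- viewer.calibration(name): a dict with "fx", "fy", "cx", "cy" (pixels), "rvec" (rotation vector, rad) and "tvec" (3), from world to camera coordinates, as OpenCV has them. Camera axes: x right, y down, z forward; pixel columns grow to the right and rows downward; lengths in m; the calibration is good to about 2 mm. A picture is of the moment at which its call begins: read the wrist's pose just before it. calibration takes no time and is no camera call; for the wrist camera it gives the pose at the moment of the call.
A pose or a line that the arm cannot do raises manip.Unreachable and nothing moves.
- manip.hand_in(): hands the job in, once; it reports no verdict.
The state is a dict: "time": time; "qpos": joint angles; "joint_vel": joint speeds; "joint_torque": joint torques, N m; "tcp_pos": TCP position; "eef_rot": TCP orientation; "wrist_force": force on the tool from outside, world axes, zero at the start; "moment": the same for the moment, N m; "opening": finger opening in m.
Only numpy, scipy, OpenCV 4.12 (cv2) and the standard library are available. Lean on these libraries where they do the work, as an engineer would, in place of code of your own. Each camera call takes 0.05 s, during which the arm holds its last target. There are 200 camera calls.

TASK

The specimen in the clamping fixture is still loose: turn its big hex nut clockwise by hand, with a light grip, until it is snug, then fit the large open-ended spanner to the nut and tighten it about another eighth of a turn, right up to its hard stop. Lay the spanner back flat on the dark mat, then push the black sprung plunger on the grey trip box all the way down and let it come up again. Leave everything else where it is, and do not hold the nut with the gripper while it is being tightened beyond snug.

Things in the scene. Friction and masses are not known exactly. Their poses are not given: they have to be found in the camera images.
- fixture: fixed clamping fixture: grey base (x -55 to 155, y +-83, top at 46 mm) on steel feet. Origin on the bench under the nut's axis, +x to its back. At x 125, y +-65 two square uprights 30 mm thick, top at 122; at x 35, y +-73 two round posts 16 mm thick, top at 116. Under the nut a strap 56 mm wide, top at 58. Front (-x) open for the spanner. The hex screw head (22 mm) at x 78 is not the nut
- nut_mid (a point): centre of the captive bare-metal hex nut: 46 mm across flats, 53 mm across corners, 40 mm tall, from 64 to 104 mm above the bench, on an upright stud (24 mm thick, tip at 116 mm) and a round washer (64 mm across, top at 64 mm). z is up, the turning axis; two of the six flats face this point's +-y, the others follow every 60 degrees
- nut (a joint): free run of the nut on its thread, rad, growing clockwise seen from above: starts between 0.5 and 1.7, snug at its stop at 2.60; turns easily (0.1 N m). It does not rise or sink noticeably
- seat (a joint): tightening beyond snug, rad, clockwise: 0 at the start, hard stop at 0.80. Nut and washer turn together here, against 0.8 N m: beyond what a light grip (about 15 N) on the nut turns, so use the spanner (about 8 N at its handle)
- wrench: the larger of two steel open-ended spanners, 200 mm long, 13 mm thick, 0.3 kg, lying flat on the mat. Origin on the underside of the straight handle (21 mm wide, from x -68 mm to +50 mm), 108 mm from the centre of the jaw. x points along the handle to the open jaw; z up. The head is 74 mm wide, from x 54 to 137 mm
- wrench_jaw (a point): where the nut's axis comes when the spanner is seated, mid-thickness: 108 mm from the spanner's origin. The jaw is 49 mm wide (its flats face +-y), open towards +x; its throat ends 30 mm behind this point and its tips reach about 26 mm beyond it
- mat: dark grey mat, 300 x 220 mm, 3 mm thick, fixed on the bench; origin at the centre of its underside, x along its long side
- trip_box: light grey trip box 100 x 90 x 65 mm, fixed; the plunger stands on the middle of its top; origin under its centre
- plunger_top (a point): centre of the top of the black round plunger head (48 mm across, 10 mm thick), 107 mm above the bench when up; it is pushed straight down
- plunger (a joint): stroke of the plunger, m: 0 up, 0.020 fully down; sprung, 3 N at the top to 8 N at the bottom
- small_wrench: bystander: the smaller spanner (jaw 26 mm wide, about 168 mm long, 10 mm thick) on the mat; does not fit the nut; origin on its handle's underside, x to its jaw
- bar_a: bystander: white plastic test bar 80 x 12 x 10 mm on the mat
- bar_b: bystander: white plastic test bar, same size, on the mat
- weight: bystander: brass weight, 52 mm across, 52 mm tall
- tray: bystander: open blue plastic tray 140 x 100 x 35 mm
- jar: bystander: clear jar with a black lid, 70 mm across, 90 mm tall, standing close by the trip box
Things that resemble listed ones, but are neither listed nor needed, are in the scene too. What is shaped like the trip_box but pink is not meant. Leave any purple look-alike of the wrench alone.

How it is judged:
On the way, in this order (a step that is already met when the one before it is completed fails the run):
1. the nut is run down to snug by hand (free run at its stop within 0.12 rad, beyond-snug turn under 0.35 rad), the spanner not on it (value of joint nut above 2.48 rad and value of joint seat below 0.35 rad and contact force between wrench and fixture below 0.5 N), for 0.2 s.
2. the spanner, bearing on the nut, has turned it to within 0.1 rad of its hard stop (value of joint nut above 2.4 rad and value of joint seat above 0.7 rad and contact force between wrench and fixture above 1 N), for 0.1 s.
3. the spanner lies flat and at rest on the mat again (x of wrench in the frame of mat between -0.14 and 0.14 m and y of wrench in the frame of mat between -0.105 and 0.105 m and x of wrench_jaw in the frame of mat between -0.15 and 0.15 m and y of wrench_jaw in the frame of mat between -0.11 and 0.11 m and z of wrench in the frame of mat between -0.002 and 0.01 m and angle between wrench's own z axis and vertical below 0.12 rad and linear speed of wrench below 0.02 m/s), for 0.2 s.
4. the plunger is pushed down to within 2.5 mm of its full 20 mm stroke (value of joint plunger above 0.0175 m), for 0.05 s.
At the end, for the whole second after the job is handed in: the nut is tight (free run within 0.2 rad of its stop, beyond-snug turn within 0.1 rad of its hard stop), the large spanner lies flat, and at rest on the mat (handle and jaw centre points within its outline), and the plunger is up again (within 3 mm) (all of step 3 and value of joint nut above 2.4 rad and value of joint seat above 0.7 rad and value of joint plunger below 0.003 m); the robot touches nothing.
It fails at once if a bystander is moved by more than 30 mm (distance of any of small_wrench, bar_a, bar_b, weight, tray, jar from where it was at the start of the episode above 0.03 m).
It fails at once if the spanner is used on the nut to do the hand run (spanner pushing on the fixture while the nut is more than 0.6 rad short of snug) (value of joint nut below 2 rad and contact force between wrench and fixture above 1 N).
It fails at once if the fingers hold the nut or fixture (over 5 N) while the nut is being tightened, 0.4 to 0.7 rad beyond snug (value of joint seat between 0.4 and 0.7 rad and contact force between the fingers and fixture above 5 N).
It fails at once if the plunger is pushed before the nut is tight (value of joint plunger above 0.012 m and value of joint seat below 0.65 rad).
It also fails if it takes over 72 s, if anything falls off the work surface, if the arm or the gripper's body presses on something with over 40 N, if the wrist force passes 120 N, or if a joint passes its speed limit or range.

## Working session

There is one attempt and no reset: what is moved stays moved. The work goes in short steps, each a Python script; the robot and the scene stay as the last script left them, time stands still between calls to the robot, and variables do not carry over. Pictures are saved under pics/ and viewed, about 8 in all and at most 12, crops included, and the job is handed in when it is done.

```bash
mkdir -p pics; ls; cat > h.py <<'E'
import numpy as np, cv2
from cell import manip, viewer
from scipy.spatial.transform import Rotation as R
def snap(cam,name,crop=None,scale=1):
    im=viewer.capture(cam)[:,:,::-1].copy()
    cv2.imwrite(f'pics/{name}_raw.png',im)
    if crop: x0,y0,x1,y1=crop; im=im[y0:y1,x0:x1]
    im=cv2.resize(im,None,fx=scale,fy=scale,interpolation=cv2.INTER_CUBIC); cv2.imwrite(f'pics/{name}.png',im)
def cal(cam):
    c=viewer.calibration(cam); K=np.array([[c['fx'],0,c['cx']],[0,c['fy'],c['cy']],[0,0,1.]])
    return K,np.array(c['rvec'],float).ravel(),np.array(c['tvec'],float).ravel()
def px2w(c,uv,z):
    K,r,t=c; M=cv2.Rodrigues(r)[0]; o=-M.T@t; d=M.T@np.linalg.inv(K)@np.array([uv[0],uv[1],1.])
    return o+d*(z-o[2])/d[2]
def w2px(c,p):
    K,r,t=c; return cv2.projectPoints(np.array(p,float).reshape(-1,3),r,t,K,None)[0].reshape(-1,2)
def quat(phi):
    """tool down, jaw axis y at angle phi in the world xy plane"""
    y=np.array([np.cos(phi),np.sin(phi),0]); x=np.array([0,0,-1.]); z=np.cross(x,y)
    q=R.from_matrix(np.c_[x,y,z]).as_quat(); return [q[3],q[0],q[1],q[2]]
E
python3 - <<'E'
from h import *
snap('scene','s0',scale=1.4); snap('side','d0',scale=1.4)
o=manip.get_obs(); print(o)
for c in('scene','side','wrist'):
    k=cal(c);M=cv2.Rodrigues(k[1])[0];print(c,k[0][0,0],-M.T@k[2],M[2])
E
```

```text
pics
{'time': 0.1, 'qpos': array([-0.04301268,  0.46828097, -0.01158405,  1.60350293,  0.00602082,
        1.07143207, -0.05625492]), 'joint_vel': array([-0.00036948, -0.00053951, -0.00019394, -0.00248398,  0.00173881,
       -0.00215829,  0.00188417]), 'joint_torque': array([ 1.57556435e-03, -5.21645308e+01, -1.25145918e-02, -2.44365495e+01,
       -5.68165525e-02,  1.40885683e-02,  8.46384978e-05]), 'tcp_pos': array([ 6.49479234e-01, -7.69647226e-05,  2.13752737e-01]), 'eef_rot': array([-0.49963606, -0.49957195, -0.50035681,  0.50043454]), 'wrist_force': array([ 0.13059893, -0.00685826,  0.2541027 ]), 'moment': array([-0.0156449,  0.034962 , -0.0143363]), 'opening': 0.09179406064711856}
scene 387.80168445177645 [1.32542224 0.10971828 0.80364918] [-0.76535045 -0.13220012 -0.62989032]
side 438.14585264947164 [0.30862724 0.66146913 0.94496236] [ 0.1426592  -0.63702757 -0.75752507]
wrist 374.41468398272536 [0.64901616 0.08301407 0.38472604] [-9.30696319e-04 -2.97220514e-01 -9.54808410e-01]
```

View pics/s0.png

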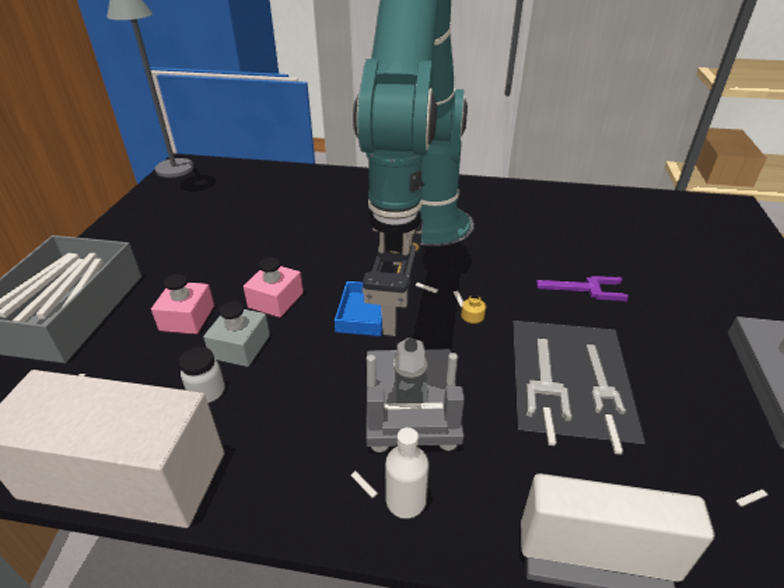

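View pics/d0.png

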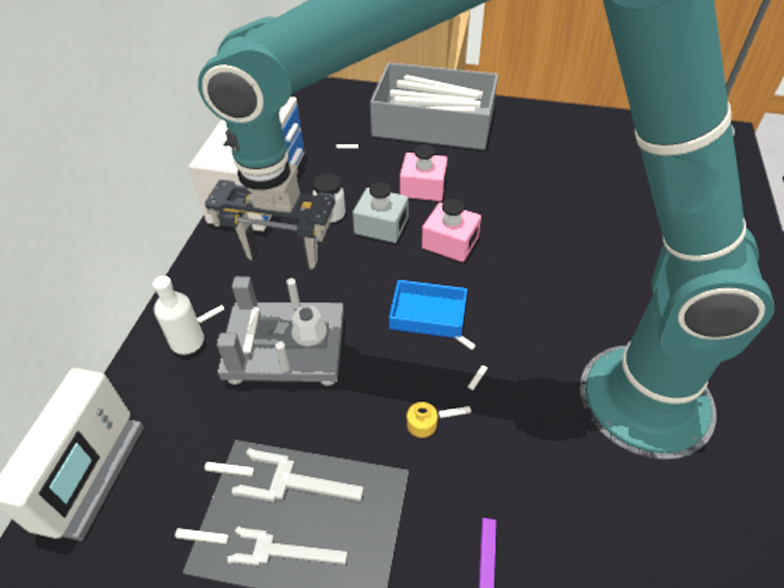

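Side view: the large spanner is at (285,480), jaw towards +x, and the small one is at (265,545). The purple look-alike is at (488,550). The grey trip box is at (380,190), with pink ones at (425,165) and (452,215). The nut is at (309,320); the hex screw head behind it is not the nut. I'll take the large bare spanner, the grey box and the tall hex. Next I'll triangulate.

```bash
python3 - <<'E'
from h import *
S,D=cal('scene'),cal('side')
def p(n,s,d,z):
    print(n,*( np.round(px2w(c,np.array(u)/1.4,z)[:2],3) if u else None for c,u in((S,s),(D,d))))
p('stud',(410,342),(308,311),.116)
p('plunger',(233,312),(380,190),.107)
p('handle end',(543,340),(361,493),.016)
p('head root',(545,382),(292,482),.016)
p('tipL',(532,416),(249,453),.016); p('tipR',(568,416),(235,491),.016)
p('small end',(591,347),(346,558),.013);p('small root',(604,388),(270,550),.013)
p('bar',(548,412),(252,470),.013);p('barfar',(551,443),(207,466),.013)
for i,(s,d) in enumerate([((515,322),(408,470)),((628,328),None),((643,442),None),((517,432),(236,441))]): p('mat%d'%i,s,d,.003)
p('upR',None,(243,279),.122);p('upL',None,(230,336),.122)
p('postR',None,(293,281),.116);p('postL',None,(281,344),.116)
E
```

```text
stud [0.611 0.023] [0.609 0.022]
plunger [ 0.574 -0.335] [ 0.563 -0.337]
handle end [0.455 0.284] [0.451 0.284]
head root [0.574 0.283] [0.563 0.29 ]
tipL [0.662 0.255] [0.649 0.256]
tipR [0.652 0.32 ] [0.647 0.323]
small end [0.457 0.382] [0.449 0.384]
small root [0.569 0.394] [0.562 0.396]
bar [0.646 0.285] [0.634 0.282]
barfar [0.714 0.286] [0.708 0.291]
mat0 [0.392 0.229] [0.388 0.225]
mat1 [0.372 0.472] None
mat2 [0.677 0.448] None
mat3 [0.692 0.23 ] [0.683 0.235]
upR None [ 0.746 -0.021]
upL None [0.719 0.107]
postR None [ 0.658 -0.04 ]
postL None [0.632 0.101]
```

```bash
python3 - <<'E'
from h import *
manip.move_ptp([.610,.023,.22],quat(0.19)); manip.wait(.2)
print(manip.get_obs()['qpos'].round(3),manip.get_obs()['time'])
snap('wrist','w1',scale=1.4)
c=cal('wrist'); print(w2px(c,[.61,.022,.116])*1.4)
import pickle; pickle.dump(c,open('w1.pkl','wb'))
E
```

```text
[-0.044  0.399 -0.061  1.695  0.028  1.048  0.073] 0.6083
[[392.75368104 298.70267763]]
```

View pics/w1.png

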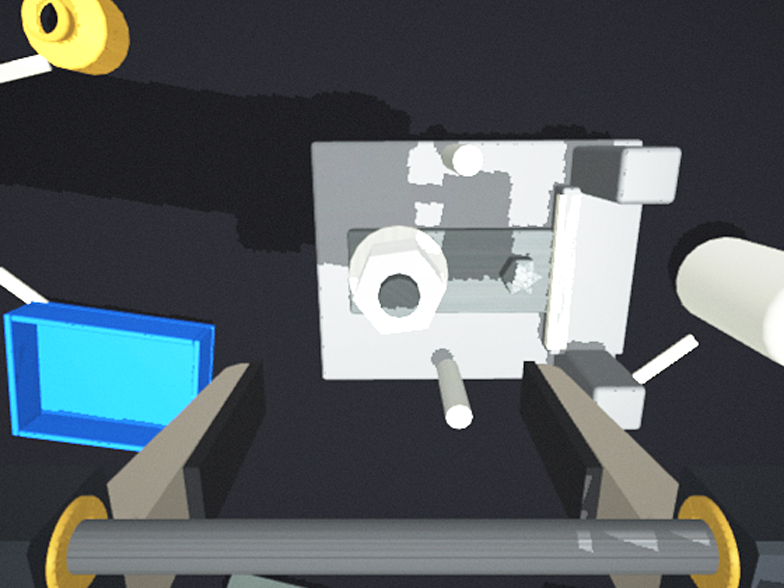

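```bash
python3 - <<'E'
import cv2
im=cv2.imread('pics/w1_raw.png')[155:245,240:330]
g=cv2.resize(im,None,fx=6.6,fy=6.6,interpolation=cv2.INTER_CUBIC)
g=cv2.LUT(g,__import__('numpy').array([255*(i/255)**2.2 for i in range(256)],'uint8'))
cv2.imwrite('pics/w1c.png',g)
E
```

```text
(no output)
```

View pics/w1c.png

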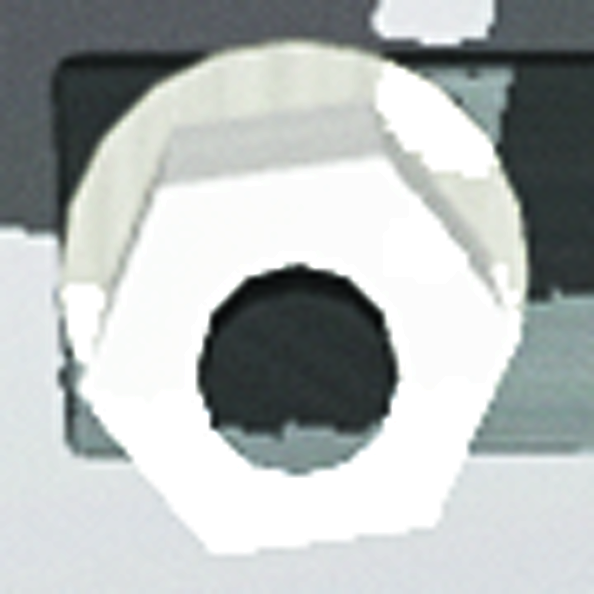

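```bash
python3 - <<'E'
from h import *
import pickle; c=pickle.load(open('w1.pkl','rb'))
P=np.array([(162,185),(388,155),(519,312),(437,525),(213,553),(83,385)])/6.6+[240,155]
W=np.array([px2w(c,p,.104)[:2] for p in P]); ctr=W.mean(0); V=W-ctr
print('nut ctr',ctr.round(4),'radii',np.linalg.norm(V,axis=1).round(4))
a=np.arctan2(V[:,1],V[:,0]); print('corner angle mod60 deg',np.degrees(np.angle(np.mean(np.exp(6j*a)))/6), np.degrees(a)%60)
B=[px2w(c,np.array(p)/1.4,.046)[:2] for p in((313,143),(324,380),(642,141))]
print(B,np.linalg.norm(B[0]-B[1])); d=B[0]-B[1]; print('fixture yaw',np.arctan2(-d[0],d[1]), np.arctan2(*(B[2]-B[0])[::-1]))
d=B[0]-B[1]; x=np.array([d[1],-d[0]])/np.linalg.norm(d); print('nut from base', (B[0]+B[1])/2+.055*x)
print('stud tip', px2w(c,np.array([298,370])/6.6+[240,155],.116)[:2])
E
```

```text
nut ctr [0.6139 0.0229] radii [0.0266 0.0266 0.0268 0.0276 0.0276 0.0266]
corner angle mod60 deg 19.202011072702803 [18.89427108 18.21703645 22.50271364 18.72902229 18.04013288 18.88931002]
[array([0.5455616 , 0.09224628]), array([ 0.57685257, -0.06840006]), array([0.74842163, 0.13223196])] 0.16366541904185794
fixture yaw 0.1923730172425897 0.19461487956194382
nut from base [0.61519251 0.02243849]
stud tip [0.61312105 0.02446708]
```

Nut centre is (0.614, 0.023), fixture yaw 0.193. The corner radii come out at 26.6 mm, which matches the given 53 mm across corners. The flats' normals lie at 49° mod 60°. I'll grip at 109° and run it down.

```bash
python3 - <<'E'
from h import *
phi=np.radians(109.2); p=[.614,.0232]
manip.grip(.075,12)
manip.move_ptp(p+[.16],quat(phi)); manip.servo_line(p+[.075],feed=.12)
manip.grip(.03,12); manip.wait(.1)
o=manip.get_obs(); print(o['time'],o['opening'],o['tcp_pos'],o['qpos'].round(3),o['wrist_force'].round(1),o['moment'].round(2))
q=o['qpos'].copy(); q0=q[6]; hit=0
for i in range(23):
    q[6]-=.1; manip.movej(q); o=manip.get_obs()
    print(i,round(o['time'],2),round(o['qpos'][6]-q0,3),o['moment'][2].round(3),o['wrist_force'].round(1),round(o['opening'],4),o['tcp_pos'].round(4))
    hit = hit+1 if (i>6 and abs(o['moment'][2])>.22) else 0
    if hit>=2: break
E
```

```text
3.9833 0.04609147322199402 [0.61396729 0.02403478 0.07544447] [ 0.174  0.611 -0.359  1.773  0.281  0.808  1.585] [-1.9  2.7  4.4] [ 0.71  0.44 -0.11]
0 4.23 -0.098 -0.141 [-1.   1.3  2.4] 0.0462 [0.614  0.024  0.0755]
1 4.48 -0.196 -0.077 [-1.3  2.1  3.1] 0.0458 [0.614  0.024  0.0755]
2 4.73 -0.295 -0.109 [-1.   1.9  2.5] 0.046 [0.614  0.024  0.0755]
3 4.98 -0.395 -0.085 [-0.7  2.   3.3] 0.0458 [0.6139 0.024  0.0755]
4 5.23 -0.495 -0.081 [-1.7  0.9  2.7] 0.0459 [0.614  0.024  0.0755]
5 5.48 -0.595 -0.078 [-1.4  0.7  4.1] 0.0459 [0.614  0.024  0.0755]
6 5.73 -0.695 -0.139 [-2.3  0.7  4. ] 0.046 [0.6139 0.024  0.0754]
7 5.98 -0.795 -0.101 [-1.9  1.1  3.3] 0.046 [0.614  0.024  0.0755]
8 6.23 -0.895 -0.075 [-1.3  0.9  3.5] 0.0461 [0.6139 0.024  0.0755]
9 6.48 -0.995 -0.135 [-1.4  0.8  4.2] 0.0455 [0.6139 0.024  0.0755]
10 6.73 -1.095 -0.099 [-2.9  2.   4.2] 0.0459 [0.6139 0.024  0.0755]
11 6.98 -1.195 -0.122 [-2.9  1.1  5.1] 0.046 [0.6139 0.024  0.0755]
12 7.23 -1.295 -0.101 [-2.5  2.2  4.9] 0.0461 [0.6139 0.024  0.0754]
13 7.48 -1.395 -0.122 [-3.   0.5  5. ] 0.0462 [0.6139 0.024  0.0754]
14 7.73 -1.495 -0.075 [-1.8  1.1  5.7] 0.0457 [0.6139 0.024  0.0755]
15 7.98 -1.595 -0.042 [-2.3  1.2  5.3] 0.0457 [0.6139 0.0241 0.0755]
16 8.23 -1.695 -0.047 [-2.   1.4  4.9] 0.046 [0.6139 0.024  0.0755]
17 8.48 -1.794 0.23 [-1.9 -0.7  4.2] 0.0468 [0.614  0.0236 0.0754]
18 8.73 -1.894 0.341 [-0.6 -2.3  3.8] 0.0487 [0.6141 0.0229 0.0753]
```

```bash
python3 - <<'E'
from h import *
import pickle
manip.grip(.075); manip.servo_line([.614,.023,.22],feed=.25); manip.wait(.1)
c1=cal('wrist'); snap('wrist','w2'); print(w2px(c1,[.614,.0235,.104]))
manip.move_ptp([.555,.285,.22],quat(0)); manip.wait(.15)
c2=cal('wrist'); snap('wrist','w3'); pickle.dump((c1,c2),open('w23.pkl','wb'))
print(manip.get_obs()['time'],manip.get_obs()['qpos'].round(2))
a=cv2.imread('pics/w2_raw.png'); u,v=w2px(c1,[.614,.0235,.104])[0].astype(int); print(u-45,v-45)
g=cv2.resize(a[v-45:v+45,u-45:u+45],None,fx=4.2,fy=4.2,interpolation=cv2.INTER_CUBIC)
g=cv2.LUT(g,np.array([255*(i/255)**2.2 for i in range(256)],'uint8'))
b=cv2.imread('pics/w3_raw.png'); can=np.zeros((420,378+420,3),'uint8'); can[:378,:378]=g; can[:315,378:]=cv2.resize(b,(420,315)); cv2.imwrite('pics/w2c.png',g)
cv2.imwrite('pics/w3b.png',cv2.resize(b,None,fx=1.4,fy=1.4,interpolation=cv2.INTER_CUBIC))
E
```

```text
[[283.07387722 208.68103951]]
11.4083 [-0.17  0.47 -0.48  1.64  0.24  1.09 -0.72]
238 163
```

View pics/w2c.png

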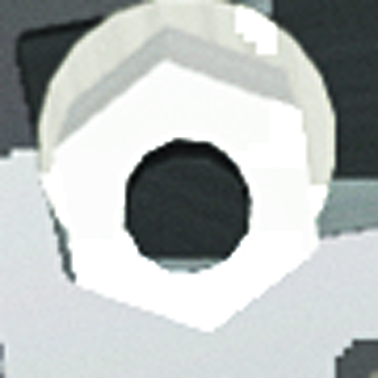

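View pics/w3b.png

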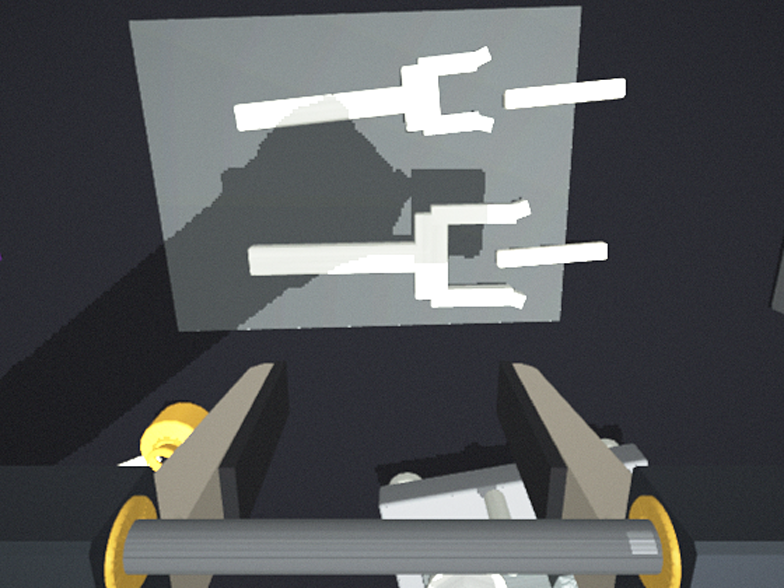

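The first crop shows the nut with corners at (170,60), (302,103), (319,240), (211,331), (75,282) and (45,170). The second shows the large spanner, handle from (250,261) to (416,258), throat at x 447 and prongs to x 528. A white bar starts at (498,258), reaching about 20 mm in between its tips.

```bash
python3 - <<'E'
from h import *
import pickle; c1,c2=pickle.load(open('w23.pkl','rb'))
P=np.array([(170,60),(302,103),(319,240),(211,331),(75,282),(45,170)])/4.2+[238,163]
W=np.array([px2w(c1,p,.104)[:2] for p in P]); ctr=W.mean(0); V=W-ctr
a=np.arctan2(V[:,1],V[:,0]); print('nut',ctr.round(4),np.linalg.norm(V,axis=1).round(4),np.degrees(a)%60,np.degrees(np.angle(np.mean(np.exp(6j*a)))/6))
for n,p,z in [('end',(249,246),.016),('end',(250,275),.016),('root',(416,243),.016),('root',(416,272),.016),('throat',(447,222),.016),('throat',(447,287),.016),('armU',(515,207),.016),('armUin',(515,222),.016),('armLin',(515,290),.016),('tip',(530,208),.016),('tip',(525,297),.016),('headcornerU',(415,212),.016),('headcornerL',(416,298),.016),('bar',(498,258),.013),('barend',(607,250),.013),
 ('matBL',(178,331),.003),('matTL',(130,20),.003),('matTR',(581,7),.003),('matBR',(561,321),.003)]:
    print(n,px2w(c2,np.array(p)/1.4,z)[:2].round(4))
E
```

```text
nut [0.6135 0.022 ] [0.0269 0.0283 0.0264 0.027  0.0271 0.0272] [37.08686426 41.58094935 42.72845544 40.50022809 38.02876987 48.21889006] -18.709135317965533
end [0.452  0.2923]
end [0.4509 0.2706]
root [0.573  0.2941]
root [0.5732 0.2725]
throat [0.595  0.3092]
throat [0.5963 0.261 ]
armU [0.6429 0.3197]
armUin [0.6436 0.309 ]
armLin [0.6469 0.2585]
tip [0.6535 0.3189]
tip [0.6548 0.253 ]
headcornerU [0.572  0.3164]
headcornerL [0.5734 0.2525]
bar [0.6335 0.2821]
barend [0.713  0.2879]
matBL [0.3867 0.222 ]
matTL [0.3824 0.4418]
matTR [0.6807 0.4486]
matBR [0.6878 0.2294]
```

Snug measured: flats' normals are at 11.3° mod 60°, so the nut turned 1.71 rad, which agrees with the torque rise. The spanner's origin is about (0.5185, 0.2825), yaw 0.016. Next I'll pick it up and go to the pre-entry pose at yaw 0.721.

```bash
cat >> h.py <<'E'
NUT=np.array([.614,.0235]); S=.083   # grip point to jaw centre
def gpose(psi,back=0.,lat=0.):
    """xy of the grip and quat for the spanner at yaw psi, jaw 'back' behind the nut"""
    d=np.array([np.cos(psi),np.sin(psi)]); n=np.array([-d[1],d[0]])
    return list(NUT-(S+back)*d+lat*n), quat(psi-np.pi/2)
E
python3 - <<'E'
from h import *
psi=.016; g=[.5185+.025,.2829]
manip.grip(.05,50)
manip.move_ptp(g+[.10],quat(psi-np.pi/2)); manip.servo_line(g+[.006],feed=.12); manip.wait(.1)
o=manip.get_obs(); print(o['tcp_pos'],o['wrist_force'].round(1),o['qpos'].round(2))
manip.grip(.01,50); manip.wait(.1); o=manip.get_obs(); print(o['opening'],o['tcp_pos'],o['wrist_force'].round(1))
manip.servo_line(g+[.17],feed=.2)
o=manip.get_obs(); print(o['opening'],o['wrist_force'].round(1),o['moment'].round(2))
xy,q=gpose(.721,.078)
manip.move_ptp(xy+[.17],q); manip.servo_line(xy+[.0795],feed=.15); manip.wait(.15)
o=manip.get_obs(); print(o['time'],o['tcp_pos'],xy,o['qpos'].round(2),o['opening'])
snap('wrist','w4',scale=1.4); c=cal('wrist'); import pickle; pickle.dump(c,open('w4.pkl','wb'))
print('nut',w2px(c,[*NUT,.104])*1.4,'jaw',w2px(c,[*(NUT-.078*np.array([np.cos(.721),np.sin(.721)])),.0905])*1.4)
E
```

```text
[0.54419372 0.28331605 0.00701117] [0.7 0.3 0.2] [-0.45  0.68 -0.11  1.81  0.11  0.66 -2.18]
0.02046186412012482 [0.54360625 0.28321118 0.00620698] [0.8 0.7 2.2]
0.020112201233342012 [ 0.1  0.3 -4.1] [0.05 0.08 0.  ]
18.1917 [ 0.49404128 -0.08278565  0.08059962] [np.float64(0.493065499043166), np.float64(-0.08278191980916375)] [ 0.22  0.42 -0.14  2.06  0.09  0.67 -0.84] 0.02039078367951075
nut [[ 387.71741266 -220.74743888]] jaw [[388.52511177 141.43621831]]
```

View pics/w4.png

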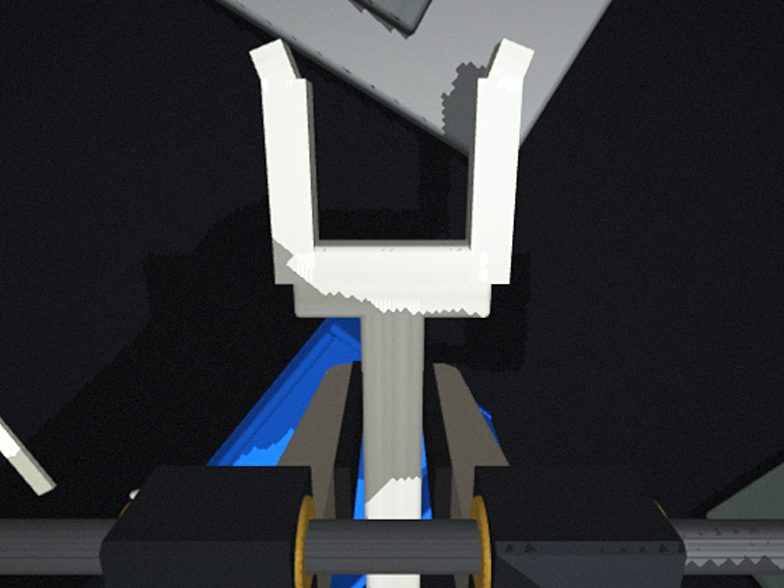

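The jaw is symmetric and centred between the fingers at column about 393, so the small offset from the prediction is camera bias. Sliding in along the spanner axis with force monitoring.

```bash
python3 - <<'E'
from h import *
import pickle; c=pickle.load(open('w4.pkl','rb')); d=np.array([np.cos(.721),np.sin(.721)])
for s,z in((.078+.030,.0905),(.078+.03,.084)): print('throat',w2px(c,[*(NUT-s*d),z])*1.4)
f0=manip.get_obs()['wrist_force']
for b in (.06,.045,.035,.025,.018,.012,.006,.001):
    xy,q=gpose(.721,b); manip.servo_line(xy+[.0795],feed=.06,frame=None)
    o=manip.get_obs(); f=o['wrist_force']-f0; e=o['tcp_pos'][:2]-xy
    n=np.array([-d[1],d[0]])
    print(b,round(o['time'],2),'f along/lat/z',round(f[:2]@d,1),round(f[:2]@n,1),round(f[2],1),'Mz',o['moment'][2].round(2),'err mm',(1e3*e@d).round(1),(1e3*e@n).round(1))
    if np.linalg.norm(f)>12: print('STOP');break
snap('wrist','w5',scale=1.4)
E
```

```text
throat [[388.68375961 242.46085069]]
throat [[388.75823449 238.72169748]]
0.06 18.69 f along/lat/z -0.3 0.5 -2.2 Mz 0.02 err mm 0.4 0.2
0.045 19.09 f along/lat/z -0.5 -0.8 -1.1 Mz 0.0 err mm 0.5 0.2
0.035 19.41 f along/lat/z 0.1 -0.2 -2.0 Mz 0.0 err mm 0.5 0.1
0.025 19.73 f along/lat/z 0.4 0.1 -0.7 Mz -0.03 err mm 0.6 0.1
0.018 19.99 f along/lat/z -0.7 -0.2 -1.3 Mz -0.0 err mm 0.5 0.1
0.012 20.24 f along/lat/z 0.1 -0.7 -0.9 Mz -0.03 err mm 0.5 0.1
0.006 20.49 f along/lat/z -0.3 0.3 -0.7 Mz -0.01 err mm 0.5 0.1
0.001 20.74 f along/lat/z 0.0 -0.1 -1.9 Mz 0.01 err mm 0.4 0.1
```

View pics/w5.png

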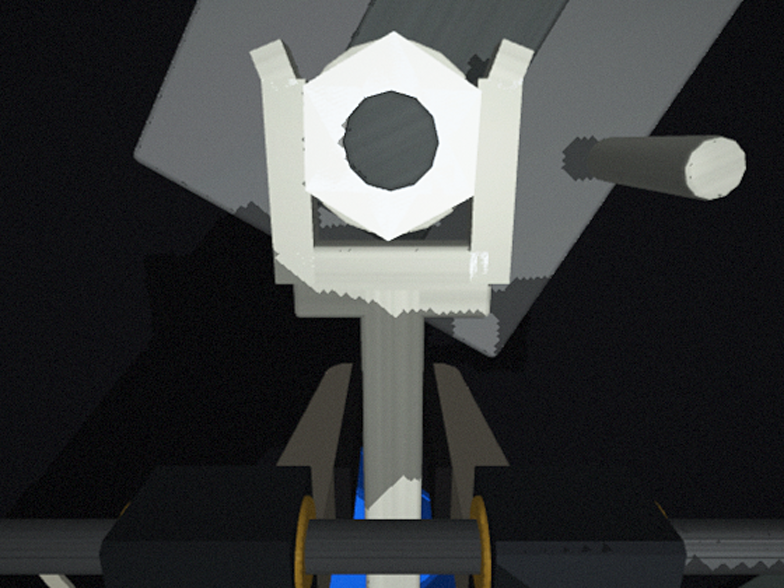

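The spanner is fully seated: the nut is centred between the flats at (390,140) with almost no contact force. Now the arc clockwise.

```bash
python3 - <<'E'
from h import *
f0=manip.get_obs()['wrist_force']; psi=.721; m0=manip.get_obs()['moment'][2]
while psi>-.2:
    psi-=.06; xy,q=gpose(psi); manip.servo_line(xy+[.0795],feed=.06,frame=q)
    o=manip.get_obs(); f=o['wrist_force']-f0; d=np.array([np.cos(psi),np.sin(psi)]); n=np.array([-d[1],d[0]]); e=o['tcp_pos'][:2]-xy
    y=R.from_quat(np.roll(o['eef_rot'],-1)).as_matrix()[:,1]; act=np.arctan2(y[1],y[0])+np.pi/2
    F=f[:2]@n; M=o['moment'][2]-m0; T=F*S+M
    print(round(psi,3),'act',round(act,3),round(o['time'],2),'f',round(f[:2]@d,1),round(F,1),round(f[2],1),'M',round(M,2),'err',(1e3*e@d).round(1),(1e3*e@n).round(1),round(o['opening'],4))
    if abs(F)>28 or abs(M)>3: break
E
```

```text
0.661 act 0.663 21.04 f -0.9 0.2 0.7 M 0.0 err 0.0 0.2 0.0202
0.601 act 0.604 21.29 f -0.7 -0.8 -0.0 M -0.01 err 0.1 -0.1 0.0203
0.541 act 0.544 21.54 f -1.5 1.5 -0.1 M 0.07 err -0.2 -0.2 0.0204
0.481 act 0.484 21.79 f -1.5 -1.6 -0.4 M 0.27 err 0.2 -0.9 0.0204
0.421 act 0.424 22.04 f -1.4 -1.3 0.0 M 0.35 err 0.2 -0.8 0.0204
0.361 act 0.363 22.29 f -1.2 -2.3 -1.0 M 0.31 err 0.1 -0.6 0.0202
0.301 act 0.303 22.54 f -1.3 -2.8 -0.1 M 0.18 err 0.1 -0.5 0.0204
0.241 act 0.243 22.79 f -0.9 -2.8 -0.0 M 0.18 err 0.0 -0.4 0.0203
0.181 act 0.183 23.04 f -0.9 -3.1 -0.6 M 0.17 err -0.0 -0.3 0.0201
0.121 act 0.123 23.29 f -0.9 -3.7 -0.7 M 0.17 err -0.1 -0.2 0.0202
0.061 act 0.064 23.54 f 0.2 -3.6 0.2 M 0.12 err -0.1 -0.2 0.0202
0.001 act 0.004 23.79 f -2.1 -4.0 -0.5 M 0.13 err -0.1 -0.2 0.0202
-0.059 act -0.056 24.04 f -2.5 -4.2 1.2 M 0.17 err -0.2 -0.2 0.0204
-0.119 act -0.116 24.29 f -0.6 -3.2 0.3 M 0.12 err -0.2 -0.2 0.0204
-0.179 act -0.176 24.54 f -0.7 -3.6 0.4 M 0.18 err -0.3 -0.2 0.0203
-0.239 act -0.236 24.79 f -0.4 -4.4 1.6 M 0.14 err -0.3 -0.2 0.0202
```

```bash
python3 - <<'E'
from h import *
f0=np.array([0,0,-4.]); psi=-.239; m0=0
while psi>-.48:
    psi-=.03; xy,q=gpose(psi); manip.servo_line(xy+[.0795],feed=.05,frame=q)
    o=manip.get_obs(); f=o['wrist_force']-f0; d=np.array([np.cos(psi),np.sin(psi)]); n=np.array([-d[1],d[0]]); e=o['tcp_pos'][:2]-xy
    y=R.from_quat(np.roll(o['eef_rot'],-1)).as_matrix()[:,1]; act=np.arctan2(y[1],y[0])+np.pi/2
    F=f[:2]@n; M=o['moment'][2]-m0
    print(round(psi,3),'act',round(act,3),round(o['time'],2),'f',round(f[:2]@d,1),round(F,1),round(f[2],1),'M',round(M,2),'err',(1e3*e@d).round(1),(1e3*e@n).round(1),round(o['opening'],4))
    if abs(F)>22 or abs(M)>2: break
snap('wrist','w6',scale=1.4)
E
```

```text
-0.269 act -0.266 25.04 f 1.7 -4.6 1.1 M 0.21 err -0.3 -0.4 0.0205
-0.299 act -0.296 25.29 f 0.1 -4.5 1.0 M 0.21 err -0.3 -0.4 0.0201
-0.329 act -0.326 25.54 f 0.4 -4.9 0.8 M 0.28 err -0.2 -0.7 0.0204
-0.359 act -0.356 25.79 f 2.1 -7.4 1.2 M 0.5 err -0.0 -1.3 0.0195
-0.389 act -0.385 26.04 f 1.9 -7.7 1.4 M 0.67 err 0.1 -1.9 0.0203
-0.419 act -0.415 26.29 f 2.7 -9.4 1.3 M 0.83 err 0.4 -2.7 0.0204
-0.449 act -0.445 26.54 f 2.9 -11.2 1.6 M 0.97 err 0.5 -3.4 0.02
-0.479 act -0.475 26.79 f 3.7 -12.2 1.9 M 1.11 err 0.8 -4.1 0.0204
-0.509 act -0.505 27.04 f 5.0 -14.6 2.5 M 1.22 err 1.0 -4.9 0.0205
```

View pics/w6.png

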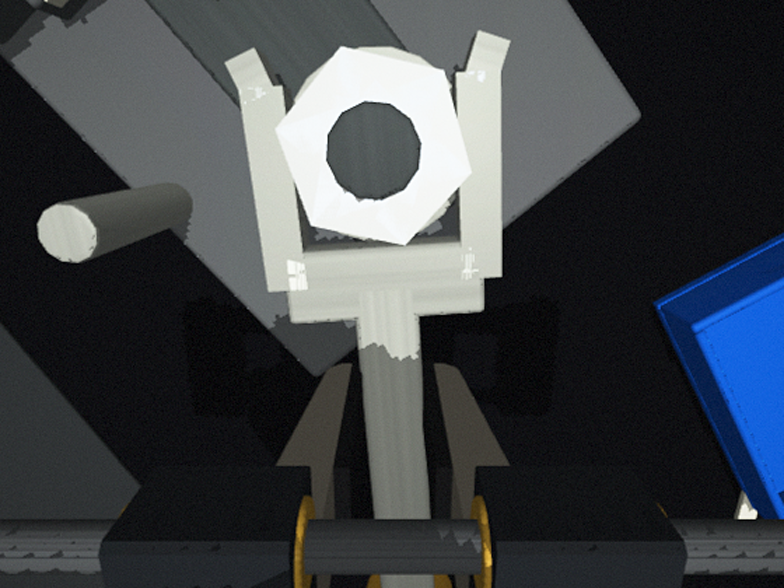

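The nut is hard against its stop: from −0.33 on, force and moment climb linearly (about 2.4 N·m). The spanner has twisted slightly in the grip. I'll get the nut's angle from the picture, unload and back out parallel to its flats.

```bash
python3 - <<'E'
from h import *
c=cal('wrist')
P=np.array([(342,47),(445,70),(470,170),(405,244),(312,226),(276,128)])/1.4
W=np.array([px2w(c,p,.104)[:2] for p in P]); V=W-W.mean(0); a=np.arctan2(V[:,1],V[:,0])
nutang=np.angle(np.mean(np.exp(6j*a)))/6; print('nut',W.mean(0),np.degrees(nutang),'spread',np.degrees(a)%60, np.linalg.norm(V,axis=1).round(4))
w=[px2w(c,np.array(p)/1.4,.0905)[:2] for p in((388,316),(400,450),(282,85),(302,247),(457,85),(461,243))]
for i,j in((0,1),(3,2),(5,4)):
    d=w[j]-w[i]; d=d if d[0]>0 else -d; print('wrench yaw',np.arctan2(d[1],d[0]))
# unload
for psi in (-.42,-.33,-.26):
    xy,q=gpose(psi); manip.servo_line(xy+[.0795],feed=.05,frame=q)
    o=manip.get_obs(); n=np.array([-np.sin(psi),np.cos(psi)]); print(psi,round(o['time'],2),(o['wrist_force'][:2]@n).round(1),o['moment'][2].round(2))
snap('wrist','w7',scale=1.4)
E
```

```text
nut [0.6129824  0.02264851] -10.809532044820989 spread [49.00495525 48.64160588 49.86634293 49.02062565 49.80941465 48.80042959] [0.0264 0.0268 0.0261 0.0266 0.0269 0.0266]
wrench yaw -0.4220751668825606
wrench yaw -0.4336205533443363
wrench yaw -0.44059270164092296
-0.42 27.39 -7.7 0.55
-0.33 27.69 -2.0 -0.05
-0.26 27.96 -1.7 -0.05
```

View pics/w7.png

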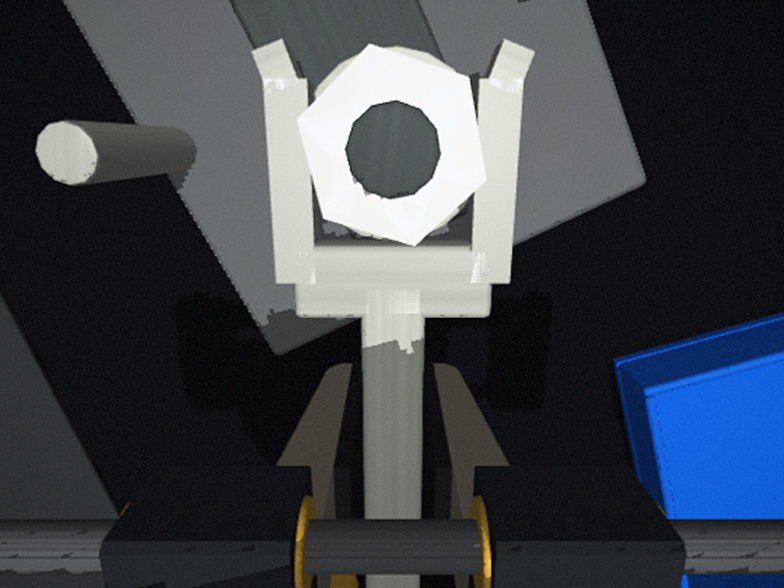

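The spanner is straight in the grip again. The nut turned 52° in total (0.80 rad plus about 0.1 rad of leftover free run), with its flats now at −0.189. I'll back out and lay the spanner on the mat, a little further from the bar.

```bash
python3 - <<'E'
from h import *
xy,q=gpose(-.189); manip.servo_line(xy+[.0795],feed=.05,frame=q)
for b in (.01,.03,.075):
    xy,q=gpose(-.189,b); manip.servo_line(xy+[.0795],feed=.1); o=manip.get_obs(); print(b,o['wrist_force'].round(1),o['moment'].round(2),round(o['opening'],4))
manip.servo_line(xy+[.17],feed=.2)
g=[.5315,.2829]; q=quat(.016-np.pi/2)
manip.move_ptp(g+[.17],q); manip.servo_line(g+[.03],feed=.2); manip.servo_line(g+[.0075],feed=.04); manip.wait(.1)
o=manip.get_obs(); print(o['time'],o['tcp_pos'],o['wrist_force'].round(1))
z=.0075
while o['wrist_force'][2]<0 and z>.0035:
    z-=.001; manip.servo_line(g+[z],feed=.02); o=manip.get_obs(); print(z,o['tcp_pos'][2].round(4),o['wrist_force'].round(1))
manip.grip(.05); manip.wait(.1); manip.servo_line(g+[.12],feed=.2); manip.servo_line([g[0]-.06,g[1]-.03,.2],feed=.25)
print(manip.get_obs()['time']); snap('side','d8',crop=(80,80,400,420),scale=1.7)
E
```

```text
0.01 [-0.1 -2.  -2.1] [-0.28  0.03 -0.12] 0.0205
0.03 [-0.3 -0.3 -3.6] [0.03 0.06 0.03] 0.0202
0.075 [ 0.8 -0.4 -3. ] [0.14 0.06 0.01] 0.0204
32.6833 [0.53166702 0.28301992 0.0076546 ] [ 0.7 -1.  -3.1]
0.0065 0.0066 [-0.2 -1.  -3.2]
0.0055 0.0062 [-2.  -2.   3.2]
35.175
```

View pics/d8.png

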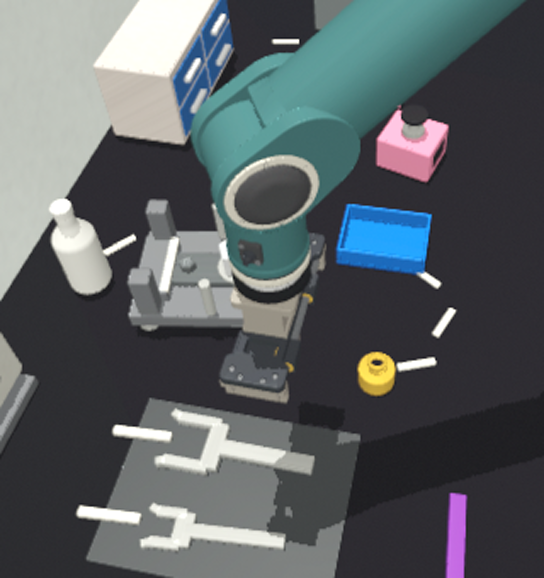

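The spanner lies flat on the mat, and the bars, small spanner, tray and weight look undisturbed. Now the plunger on the grey box.

```bash
python3 - <<'E'
from h import *
p=[.569,-.336]
manip.servo_line([.4715,.2529,.25],feed=.3); manip.grip(0.0,20)
manip.move_ptp(p+[.2],quat(0)); manip.servo_line(p+[.115],feed=.15); manip.wait(.1)
o=manip.get_obs(); f0=o['wrist_force']; print(o['time'],o['tcp_pos'],f0.round(1),o['opening'])
for z in (.108,.104,.100,.096,.092,.089,.0875,.0865,.0855,.0845):
    manip.servo_line(p+[z],feed=.04); manip.wait(.08); o=manip.get_obs(); f=o['wrist_force']-f0; print(z,o['tcp_pos'].round(4),f.round(1))
    if f[2]>14: break
manip.wait(.15)
manip.servo_line(p+[.2],feed=.12); manip.wait(.3)
snap('scene','s9',scale=1.4); print(manip.get_obs()['time'],manip.get_obs()['wrist_force'].round(1))
E
```

```text
39.4417 [ 0.5699761  -0.33643685  0.11652472] [-0.2  0.1  0.1] 0.000299648594815994
0.108 [ 0.569 -0.336  0.108] [-0.   0.3 -0.5]
0.104 [ 0.5695 -0.3363  0.1045] [ 0.3 -0.8  3. ]
0.1 [ 0.5695 -0.3363  0.1004] [ 1.2 -0.   3.4]
0.096 [ 0.5695 -0.3363  0.0965] [1.5 0.2 5.8]
0.092 [ 0.5695 -0.3363  0.0927] [ 1.3 -0.3  6.4]
0.089 [ 0.5695 -0.3362  0.0898] [ 1.  -0.6  6.9]
0.0875 [ 0.5695 -0.3362  0.0884] [-0.4 -0.9  7.8]
0.0865 [ 0.5695 -0.3363  0.0875] [ 0.8 -1.2  7.4]
0.0855 [ 0.5695 -0.3363  0.0874] [-1.6  1.1 13. ]
0.0845 [ 0.5696 -0.3363  0.0873] [-2.7  1.5 17.9]
44.4667 [1.  0.7 0.6]
```

View pics/s9.png

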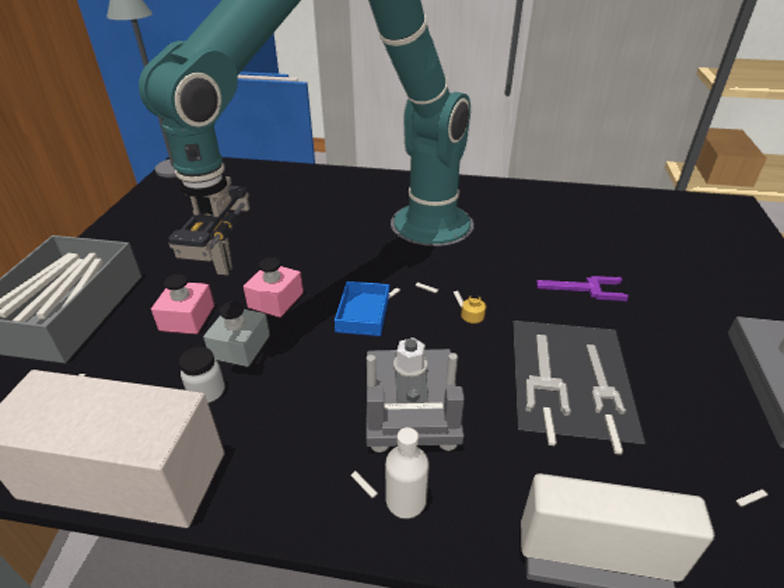

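The plunger bottomed out (travel 19.7 mm, force jumped to 18 N) and is up again at (233,311), as at the start. The spanner is flat on the mat and the bystanders have not moved. Handing in.

```bash
python3 -c "
from h import *
manip.hand_in(); print(manip.get_obs()['time'])"
```

```text
the job is handed in; nothing more can be done
the job is handed in; nothing more can be done
```

The job is done and handed in; the last clock reading before that was 44.5 s of the 72 s allowed. I got no verdict, so the results below are from my own force readings and pictures.

- **Hand run:** I turned the nut clockwise about 1.7 rad with a 12 N grip, until the torque rose and the grip began to slip.
- **Tightening:** I gripped only the spanner by its handle and turned the nut until force and moment climbed linearly at the hard stop, to about 2.4 N·m.
- **Spanner:** It lies flat on the mat, about 12 mm nearer the robot than before, to clear the white bar by its jaw.
- **Plunger:** It went down about 19.7 mm, where the force jumped to 18 N, and came up again. The arm ended clear of everything, and the last picture showed no bystander moved.

**Disagreements:**
- **Snug margin (step 1):** The pictures show the nut turned 0.91 rad under the spanner, against 0.80 expected. That would leave it up to 0.1 rad short of snug after the hand run, close to the 0.12 rad limit. The way the grip slipped suggests about 0.07 rad.
- **Tightening torque:** It read about 0.5 N·m on the way to the stop, against the stated 0.8.
- **Wrist camera:** It was off sideways by about 1.5 to 2 mm, within its stated accuracy.

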